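# Gauge the depth of the empty socket bay

## Robot

A 6-joint arm with a two-finger parallel gripper is mounted at the origin on the work surface. World frame = base frame: x ahead of the robot, y to its left, z up, the work surface at z = 0. Lengths are in mm, angles in rad, forces in N, time in s.
With the tool pointing down it reaches from about 350 to 875 mm from the base axis. Payload 4.2 kg.
Tool frame: the origin (TCP) lies at the very end of the fingers, on their centre line; the grasp point (between the pads) lies 19 mm behind it; z points along the fingers, y is the direction in which the jaws open and shut (so a half turn about z gives the same grasp; the last joint's range is limited). The gripper opens to 87 mm and grips with 3 to 60 N. Pads are 19 mm wide; open, the fingers measure 117 mm over their backs; the gripper's body (75 mm by 190 mm) begins 51 mm behind the grasp point.
Start: joints at [-0.873, 0.385, 0.008, 0, -1.194, -0.259], TCP at [265.545, -565.76, 196.75] pointing down, gripper open.
Joint ranges: [-3.14, 3.14], [-1.21, 2.06], [-1.07, 1.41], [-3.16, 2.05], [-2.99, -0.16], [-3.1, 3.1]. Speed limits (rad/s): [2.79, 2.79, 3.14, 3.14, 3.14, 3.14].

## Interface

Orientations are given as [roll, pitch, yaw] about the fixed x, y, z axes, in that order (R = Rz(yaw) Ry(pitch) Rx(roll)).
In Python, from rig import bot gives the robot as it stands. The module is installed in compiled form; this text tells all that it offers.
- The arm moves only by the tool move_arm, never from a script. Its argument "series" is a list that holds one entry, the list of rows, each a list of 4 numbers: the shift along the world's x, y, z in cm, then the turn about the world's z in degrees. A call has 1 to 8 rows; each row shifts and turns the commanded pose from where the row before left it; what a row does not reach is not made up. A row lasts 1/12 s, in which the tool goes at most 41.7 mm and 7.16 degrees, less where a joint would pass 70% of its speed; a pose out of reach is approached as far as the arm can. A call with a gripper value outside its range is refused whole. "jaw" is the closure, from 0 (fully open) to 1 (shut), set as the call begins (left out, the last holds). The fingers move at their own pace and stop on an object; "force" is the grip in N (left out, the last holds). Time passes only in rows, so rows that do not move let the fingers close. It gives the time, the measured TCP pose, the force and the opening at its end, in the units of the state.
- bot.get_state(): the state, without advancing time (a new reading comes with each control period).
- bot.read_camera(name): name is "scene" or "top"; returns (picture, depth): 400x640x3 uint8, red, green, blue; 400x640 float32, mm along the optical axis (not along the pixel's ray), 0 where there is no reading.
- bot.camera_info(name): a dict with "vfov" (degrees; the focal length in pixels is half the picture's height over the tangent of half this angle, whatever the lens; pixels are square), "cx", "cy" (the principal point, pixels), "extrinsics" (4x4, takes a point from world to camera coordinates). Camera axes: x right, y down, z forward; pixel columns grow to the right and rows downward; lengths in mm; the calibration is good to about 2 mm. A picture is of the moment at which its call begins. camera_info takes no time and is no camera call.
- bot.hand_in(): hands the job in, once; it reports no verdict.
The state is a dict: "time": time; "joints": joint angles; "joint_velocities": joint speeds; "joint_torque": joint torques, N m; "eef_pos": TCP position; "eef_rot": TCP orientation; "wrist_force": force on the tool from outside, world axes, zero at the start; "ft_torque": the same for the moment, N m; "opening": finger opening in mm.
Only numpy, scipy, OpenCV 4.12 (cv2) and the standard library are available. Lean on these libraries where they do the work, as an engineer would, in place of code of your own. Each camera call takes 0.05 s, during which the arm holds its last target.

## Task

Measure how deep the empty bay of the white desktop socket box is: take the red wing knob of the depth gauge that is clamped over the bay, lower the rod until its orange sprung foot stands on the bottom, pressed about half way into its spring (some 3 mm) and never rammed, then, still holding it down, twist the knob clockwise fully home so that the rod is locked at that height, and let go. The foot must stay on the bottom, and the mouse, charger and mug must be left alone.

Things in the scene. Friction and masses are not known exactly. Their poses are not given: they have to be found in the camera images.
- socket_box: White desktop socket box, fixed on the desk, 120 (x) x 190 (y) x 110 mm high; a depth gauge is clamped on it. Origin: on the desk, straight below the gauge's rod; z up, x along the gauge's bridge. The open bay is centred on the origin; towards +y two outlets. The gauge: a steel bridge 132 x 24 x 12 mm across the rim, and an aluminium guide tube 30 mm thick on it, up to 195 mm above the desk.
- bay_mouth (a point): Centre of the mouth of the open bay, 110 x 110 mm, 110 mm above the desk, on the rod's axis. The bay's flat bottom lies at an unknown depth: the raised foot has 18 to 62 mm to go before it touches.
- rod: The gauge's sliding rod with the red wing knob on top, one rigid piece. Origin: the middle of the knob, a bar 46 mm long (its x), 14 mm thick (its y), 32 mm high (z up); pinch it across its thickness; it is slick (friction about 0.35), and opening fingers may drag it up 1 mm. Raised, as at the start, it is 300 mm above the desk. It slides down up to 70 mm through the tube.
- knob_top (a point): Centre of the knob's top face, 16 mm above its middle. Unlocked, a spring lifts the rod back to its upper stop with a net 2.5 to 4 N wherever it is let go, plus or minus 0.6 N of rubbing. Locked, the rod holds against 15 N up or down.
- foot: Orange round foot, 18 mm across, 8 mm high, under the rod; origin at the centre of its underside, 196 mm below the knob's middle when not pressed. It is sprung: it gives up to 6 mm into the rod at 0.6 N + 1.2 N per mm, and is hard beyond. A reading is good with 0.8 to 7.5 N on it (pressed in 0.2 to 5.7 mm); more than 14 N damages it.
- lock (a joint): Twist of the wing knob, and the rod with it, about the vertical rod, in rad: 0 = free, growing clockwise seen from above, end stop at 1.5. It starts between 0 and 0.25. From about 0.55 the lock bites and turning takes up to 0.25 N m; it is locked above 1.2 and stays where it is left.
- mouse: Loose black computer mouse, 100 x 58 x 34 mm, on the desk; origin at the centre of its underside. Leave alone.
- charger: Loose black laptop charger brick, 110 x 50 x 30 mm, on the desk; origin at the centre of its underside. Leave alone.
- mug: Loose white mug, 80 mm in diameter, 90 mm high, on the desk; origin at the centre of its underside, handle to its +y. Leave alone.

How it is judged (in metres and radians):
On the way, in this order (a step that is already met when the one before it is completed fails the run):
1. the foot rests lightly on the bottom of the bay (0.8 to 7.5 N), the knob not yet twisted (contact force between foot and anything else between 0.8 and 7.5 N and value of joint lock below 0.5 rad), for 0.2 s.
2. the knob is twisted home (above 1.2 rad) with the foot still lightly on the bottom (contact force between foot and anything else between 0.8 and 7.5 N and value of joint lock above 1.2 rad), for 0.2 s.
At the end, for the whole second after the job is handed in: The knob is twisted to more than 1.2 rad, the released gauge keeps its foot on the bottom of the bay with 0.8 to 7.5 N (pressed in about 0.2 to 5.7 mm), and the mouse, charger and mug are within 20 mm of where they stood (all of step 2 and distance of each of mouse, charger, mug from where it was at the start of the episode below 0.02 m); the robot touches nothing.
It fails at once if the foot is rammed on the bottom with more than 14 N (contact force between foot and anything else above 14 N).
It fails at once if the mouse is moved by more than 20 mm or tipped (distance of mouse from where it was at the start of the episode above 0.02 m or angle between mouse's own z axis and vertical above 0.35 rad).
It fails at once if the charger is moved by more than 20 mm or tipped (distance of charger from where it was at the start of the episode above 0.02 m or angle between charger's own z axis and vertical above 0.35 rad).
It fails at once if the mug is moved by more than 20 mm or tipped (distance of mug from where it was at the start of the episode above 0.02 m or angle between mug's own z axis and vertical above 0.35 rad).
It also fails if it takes over 48 s, if anything falls off the work surface, if the arm or the gripper's body presses on something with over 40 N, if the wrist force passes 120 N, or if a joint passes its speed limit or range.

## Working session

There is one attempt and no reset: what is moved stays moved. The work goes in short steps, Python scripts to look and compute and a tool call to move; the robot and the scene stay as the last step left them, time stands still between calls to the robot, and variables do not carry over. Pictures are saved under pics/ and viewed, and the job is handed in when it is done.

Besides the shell and the picture viewer there is one more tool, called as a command line: name --argument value ..., lists and objects as JSON in quotes. move_arm: Moves the arm, as the interface text tells. Its arguments: {"type":"object","properties":{"series":{"type":"array","items":{"type":"array","items":{"type":"array","items":{"type":"number"}}}},"jaw":{"type":"number"},"force":{"type":"number"}},"required":["series"]}

```bash
mkdir -p pics; cat > h.py <<'E'
import numpy as np, cv2
from rig import bot
def cam(n):
    p,d=bot.read_camera(n); np.savez('/tmp/%s.npz'%n,p=p,d=d); return p,d
def info(n):
    c=bot.camera_info(n); return 200/np.tan(np.radians(c['vfov'])/2),c['cx'],c['cy'],np.array(c['extrinsics'])
def w(n,u,v,z):
    f,cx,cy,E=info(n); pc=np.array([(u-cx)/f*z,(v-cy)/f*z,z]); return E[:3,:3].T@(pc-E[:3,3])
def cloud(n,d):
    f,cx,cy,E=info(n); v,u=np.mgrid[:400,:640]; P=np.stack([(u-cx)/f*d,(v-cy)/f*d,d],-1); return (P-E[:3,3])@E[:3,:3]
def pr(n,X):
    f,cx,cy,E=info(n); q=E[:3,:3]@np.array(X)+E[:3,3]; return f*q[0]/q[2]+cx,f*q[1]/q[2]+cy
E
python3 - <<'E'
from h import *
for n in('scene','top'):
    p,d=cam(n); cv2.imwrite(f'pics/{n}0.png',p[...,::-1]); print(bot.camera_info(n))
print(bot.get_state())
E
```

```text
{'vfov': 51.64325601036866, 'cx': 315.0195206357474, 'cy': 197.8614129299508, 'extrinsics': array([[ 6.90061190e-02,  9.97537569e-01, -1.25280946e-02,
        -8.42757404e+01],
       [ 8.55660839e-01, -6.56388579e-02, -5.13357643e-01,
        -4.08849303e+02],
       [-5.12915865e-01,  2.47050187e-02, -8.58083316e-01,
         1.49816147e+03],
       [ 0.00000000e+00,  0.00000000e+00,  0.00000000e+00,
         1.00000000e+00]])}
{'vfov': 43.10640545485863, 'cx': 320.8317714019054, 'cy': 197.5387275994641, 'extrinsics': array([[-1.11988868e-01, -9.93704168e-01,  3.24341601e-03,
         8.23289902e+01],
       [-9.72265135e-01,  1.08897138e-01, -2.06982898e-01,
         6.06720255e+02],
       [ 2.05326569e-01, -2.63332406e-02, -9.78339185e-01,
         1.22742345e+03],
       [ 0.00000000e+00,  0.00000000e+00,  0.00000000e+00,
         1.00000000e+00]])}
{'time': 0.1, 'joints': array([-8.73386702e-01,  3.85482549e-01,  6.77134176e-03, -4.65624917e-04,
       -1.19400155e+00, -2.58617836e-01]), 'joint_velocities': array([ 5.01172085e-04, -2.77769487e-03,  2.19481992e-04,  1.08289804e-03,
       -5.75807631e-06,  1.57530572e-04]), 'joint_torque': array([ 6.02199907e-04, -3.91690207e+01,  1.87934643e+01,  4.23192546e+00,
        1.34532488e-02, -7.28712280e-05]), 'eef_pos': array([ 265.30939648, -565.24231667,  195.76621551]), 'eef_rot': array([ 3.13962927e+00, -7.18822377e-05, -2.70297253e+00]), 'wrist_force': array([1.24754494, 0.3623476 , 0.12281874]), 'ft_torque': array([ 0.03008495, -0.00038507, -0.03639058]), 'opening': 87.2513213907495}
```

View pics/scene0.png

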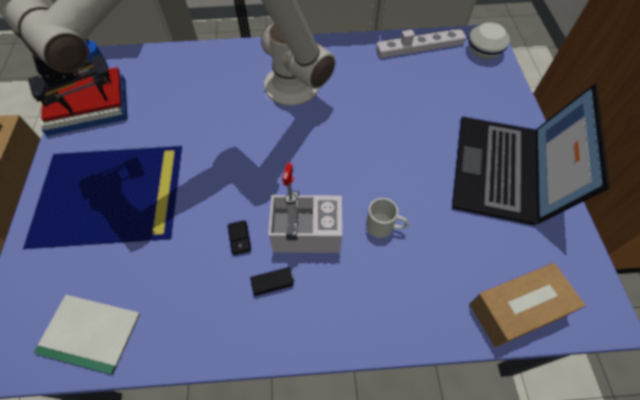

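View pics/top0.png

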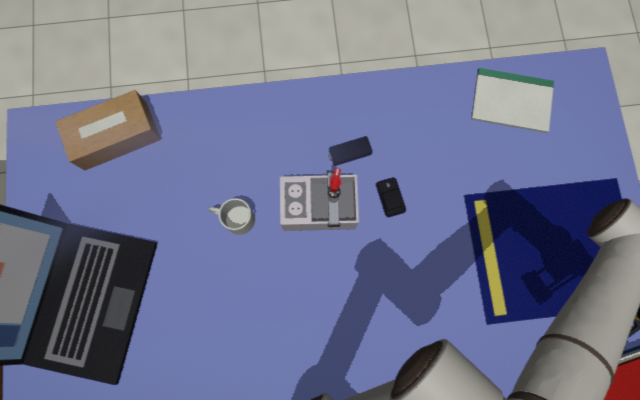

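The scene view shows the red knob at about (288,174), and the top view has it at about (336,180). The mouse is at (390,197), the charger at (350,150) and the mug at (236,214) in the top view. Next I'll measure the knob and box.

```bash
python3 - <<'E'
from h import *
for n,(u,v) in (('scene',(288,174)),('top',(336,180))):
    a=np.load(f'/tmp/{n}.npz');p=a['p'].astype(int);d=a['d'];C=cloud(n,d)
    m=(p[...,0]>120)&(p[...,1]<70)&(p[...,2]<80)
    b=np.zeros_like(m);b[v-25:v+25,u-25:u+25]=1;m&=b
    vv,uu=np.nonzero(m);X=C[m]; print(n,m.sum(),uu.min(),uu.max(),vv.min(),vv.max(),np.percentile(X,[0,10,50,90,100],axis=0).round(0))
    t=X[X[:,2]>305]; 
    print('top face',len(t),t.mean(0) if len(t) else 0)
    if len(t)>3: print(cv2.minAreaRect(t[:,:2].astype(np.float32)))
    # box rim
    r=C[v-40:v+90,u-90:u+90].reshape(-1,3); r=r[(abs(r[:,2]-110)<5)]
    print('rim',cv2.minAreaRect(r[:,:2].astype(np.float32)),len(r))
    cv2.imwrite(f'pics/{n}c.png',cv2.resize(a['p'][v-40:v+90,u-80:u+80,::-1],None,fx=5,fy=5,interpolation=cv2.INTER_CUBIC)[:600])
E
```

```text
scene 73 283 292 163 181 [[351. -36.   3.]
 [579. -19. 288.]
 [593. -13. 317.]
 [611.  -8. 320.]
 [618.  -6. 321.]]
top face 62 [592.94144168 -13.55716162 317.56342972]
((597.1610717773438, -15.44589614868164), (13.15649127960205, 40.826751708984375), 74.77713012695312)
rim ((599.5107421875, 20.008888244628906), (189.60107421875, 131.08746337890625), 85.57801055908203) 1207
top 144 330 340 168 189 [[ 347.  -25.  190.]
 [ 578.  -22.  284.]
 [ 592.  -12.  315.]
 [ 606.   -4.  317.]
 [ 618.   48. 1326.]]
top face 114 [583.47389075  -9.39473371 350.62421532]
((483.0303955078125, 18.240936279296875), (13.949167251586914, 277.9957580566406), 74.75426483154297)
rim ((596.797119140625, 21.796104431152344), (189.30226135253906, 128.82553100585938), 84.54840850830078) 1601
```

View pics/topc.png

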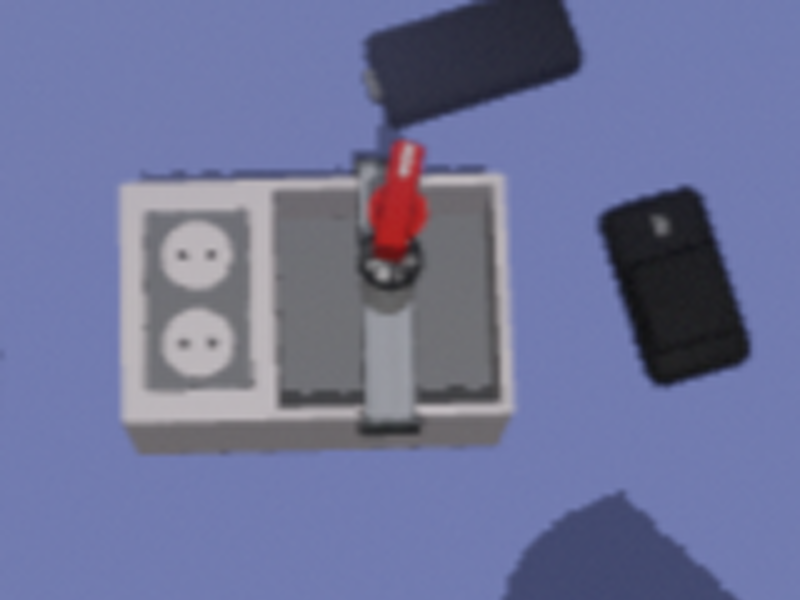

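View pics/scenec.png

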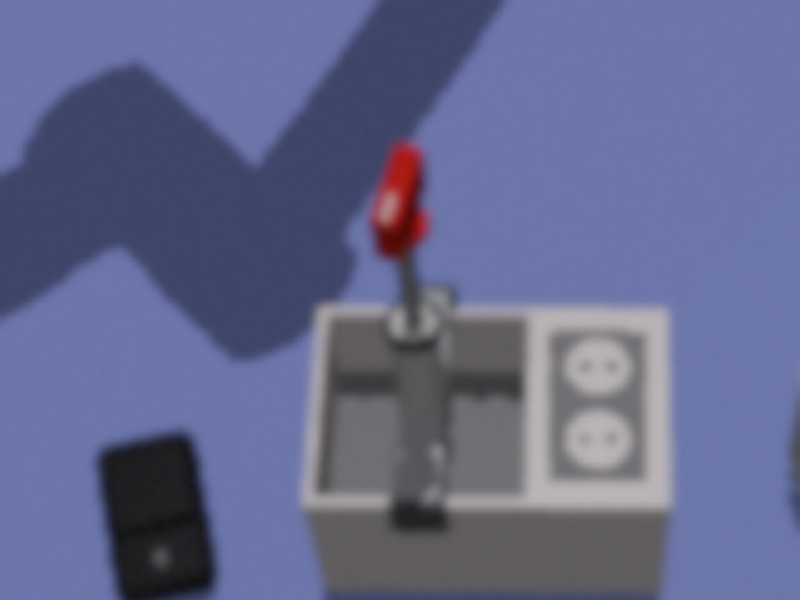

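```bash
python3 - <<'E'
from h import *
T=[]
for n,(u,v) in (('scene',(288,174)),('top',(336,180))):
    a=np.load(f'/tmp/{n}.npz');p=a['p'].astype(int);d=a['d'];C=cloud(n,d)
    m=(p[...,0]>100)&(p[...,1]<80)&(p[...,2]<90)
    b=np.zeros_like(m);b[v-25:v+25,u-25:u+25]=1;m&=b
    X=C[m]; X=X[(X[:,2]>265)&(X[:,2]<326)]; 
    c=np.array([595,-14.]); th=np.radians(-15); R=np.array([[np.cos(th),np.sin(th)],[-np.sin(th),np.cos(th)]])
    L=np.c_[(X[:,:2]-c)@R.T,X[:,2]]
    t=X[X[:,2]>312]; q=t[:,:2]-t[:,:2].mean(0); w_,V=np.linalg.eigh(q.T@q)
    print(n,len(t),t.mean(0),np.degrees(np.arctan(V[1,1]/V[0,1])), t.min(0),t.max(0)); 
    low=L[L[:,2]<310]; print(low[np.argsort(low[:,2])].round(0).tolist()[:50])
    print('local ext top',np.percentile(L[L[:,2]>312],[0,5,50,95,100],axis=0).round(1).tolist())
E
```

```text
scene 79 [594.66968403 -13.699208   317.20029476] -10.021697416473549 [573.91264651 -25.09214987 312.6518283 ] [617.54136054  -5.74281971 320.81501156]
[[8.0, 7.0, 283.0], [7.0, 5.0, 285.0], [7.0, 7.0, 285.0], [2.0, 6.0, 287.0], [5.0, 7.0, 287.0], [-3.0, 8.0, 287.0], [-0.0, 8.0, 287.0], [2.0, 9.0, 288.0], [5.0, 10.0, 288.0], [1.0, 6.0, 288.0], [8.0, 6.0, 291.0], [6.0, 5.0, 292.0], [1.0, 6.0, 293.0], [-1.0, 6.0, 295.0], [7.0, 6.0, 298.0]]
local ext top [[-20.8, -7.5, 312.7], [-17.8, -6.5, 314.0], [-1.4, 0.8, 317.0], [20.9, 5.8, 320.2], [22.9, 6.2, 320.8]]
top 112 [592.65636577 -11.78295987 315.30852479] -14.769550591629338 [573.48918121 -22.87857563 312.09050985] [617.97699702  -2.09639224 319.01957648]
[[-7.0, -7.0, 277.0], [-1.0, -10.0, 280.0], [10.0, -9.0, 281.0], [7.0, -7.0, 281.0], [-6.0, -9.0, 282.0], [6.0, 10.0, 282.0], [-0.0, 11.0, 282.0], [-5.0, 10.0, 283.0], [-2.0, -8.0, 283.0], [5.0, -10.0, 283.0], [2.0, -8.0, 283.0], [1.0, 11.0, 283.0], [4.0, 10.0, 283.0], [8.0, 10.0, 284.0], [-3.0, -6.0, 284.0], [-7.0, 10.0, 284.0], [7.0, -9.0, 285.0], [3.0, 12.0, 285.0], [-1.0, -6.0, 285.0], [2.0, -10.0, 285.0], [-5.0, -9.0, 285.0], [4.0, -7.0, 285.0], [-0.0, -10.0, 285.0], [5.0, 12.0, 285.0], [-5.0, -7.0, 285.0], [-3.0, 11.0, 286.0], [-1.0, -8.0, 286.0], [8.0, -7.0, 286.0], [10.0, -6.0, 286.0], [-8.0, -7.0, 286.0], [-13.0, -5.0, 297.0], [-21.0, 2.0, 302.0], [-21.0, 0.0, 304.0], [-22.0, -2.0, 306.0], [-21.0, 5.0, 310.0]]
local ext top [[-21.5, -5.8, 312.1], [-20.0, -4.7, 312.5], [-3.1, 1.8, 315.4], [17.5, 7.4, 317.7], [22.5, 8.3, 319.0]]
```

move_arm --series '[[[1.6, 2.7, 1.9, 7], [1.6, 2.7, 1.9, 7], [1.6, 2.7, 1.9, 7], [1.6, 2.7, 1.9, 7], [1.6, 2.7, 1.9, 7], [1.6, 2.7, 1.9, 7], [1.6, 2.7, 1.9, 7], [1.6, 2.7, 1.9, 7]]]' --jaw 0

```text
time: 0.77
eef_pos: [393.8, -348.1, 349.3]
eef_rot: [3.141, 0.0, -1.719]
wrist_force: [-0.3, -0.8, -0.6]
opening: 87.1
```

move_arm --series '[[[1.6, 2.7, 0, 7], [1.6, 2.7, 0, 7], [1.6, 2.7, 0, 7], [1.6, 2.7, 0, 7], [1.6, 2.7, 0, 7], [1.6, 2.7, 0, 7], [1.6, 2.7, 0, 7], [1.6, 2.7, 0, 7]]]'

```text
time: 1.43
eef_pos: [521.8, -132.2, 348.4]
eef_rot: [3.141, 0.001, -0.742]
wrist_force: [0.7, -0.4, 0.0]
opening: 87.3
```

move_arm --series '[[[1.5, 2.4, 0, 6], [1.5, 2.4, 0, 6], [1.5, 2.4, 0, 6], [1.5, 2.4, 0, 6], [1.3, 2.3, 0, 4], [0, 0, 0, 0], [0, 0, 0, 0]]]'

```text
time: 2.02
eef_pos: [594.7, -13.6, 347.4]
eef_rot: [3.141, 0.002, -0.258]
wrist_force: [-0.3, 0.2, -0.6]
opening: 86.9
```

```bash
python3 - <<'E'
from h import *
s=bot.get_state(); print(s['joints'].round(3),s['eef_pos'].round(1),s['eef_rot'].round(3),s['wrist_force'])
for n,(u,v) in (('scene',(288,174)),('top',(336,180))):
    p,d=cam(n); cv2.imwrite(f'pics/{n}1.png',cv2.resize(p[max(0,v-60):v+60,u-80:u+80,::-1],None,fx=5,fy=5,interpolation=cv2.INTER_CUBIC)[:600])
E
```

```text
[ 0.249  0.274  0.215 -0.    -1.515  1.064] [594.7 -13.6 347.4] [ 3.141e+00  2.000e-03 -2.580e-01] [-0.26029852  0.17271126 -0.58634061]
```

View pics/scene1.png

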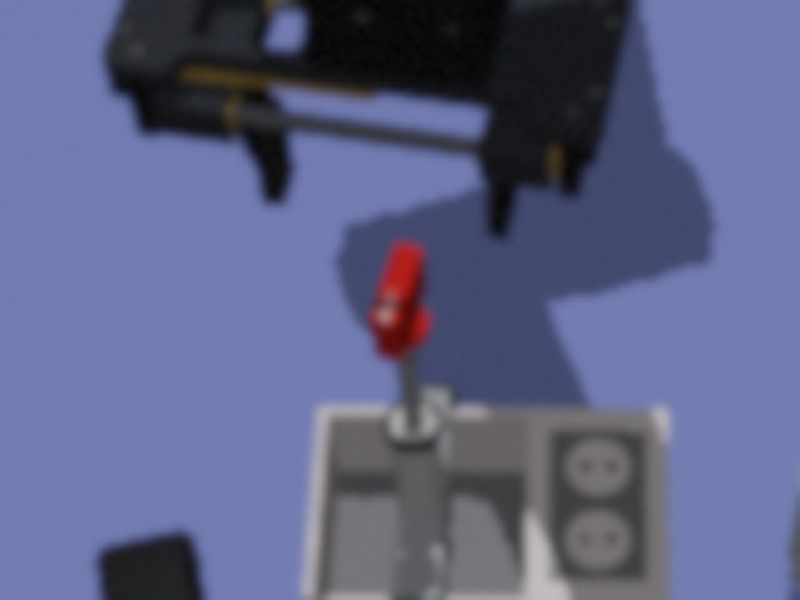

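View pics/top1.png

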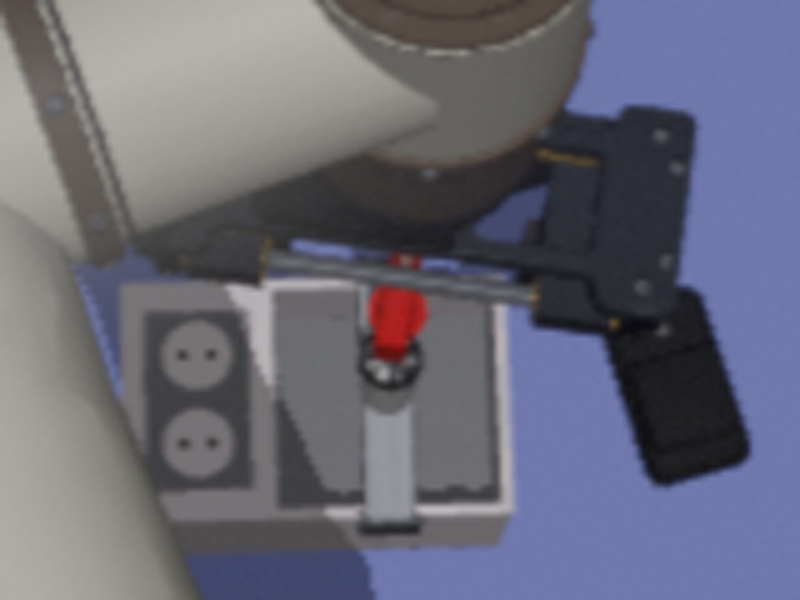

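The fingers straddle the knob in both views and line up with it: the knob top is at about (400,270) in the scene crop and the fingers are at (275,200) and (498,232). Next: descend and grip.

move_arm --series '[[[0, 0, -1.5, 0], [0, 0, -1.5, 0], [0, 0, -1.5, 0], [0, 0, -1.25, 0], [0, 0, 0, 0]]]'

```text
time: 2.53
eef_pos: [592.4, -15.9, 288.6]
eef_rot: [3.14, 0.005, -0.262]
wrist_force: [-0.7, -0.6, 0.5]
opening: 87.1
```

move_arm --series '[[[0, 0, 0, 0], [0, 0, 0, 0], [0, 0, 0, 0], [0, 0, 0, 0], [0, 0, 0, 0], [0, 0, 0, 0], [0, 0, 0, 0], [0, 0, 0, 0]]]' --jaw 1 --force 15

```text
time: 3.2
eef_pos: [594.6, -14.7, 291.3]
eef_rot: [-3.142, -0.0, -0.259]
wrist_force: [-0.7, -1.4, 0.3]
opening: 41.4
```

move_arm --series '[[[0, 0, 0, 0], [0, 0, 0, 0], [0, 0, 0, 0], [0, 0, 0, 0], [0, 0, 0, 0], [0, 0, 0, 0], [0, 0, 0, 0], [0, 0, 0, 0]]]'

```text
time: 3.87
eef_pos: [594.6, -14.7, 291.2]
eef_rot: [-3.142, -0.0, -0.259]
wrist_force: [-0.4, 0.1, -1.0]
opening: 0.8
```

```bash
python3 - <<'E'
from h import *
s=bot.get_state(); print({k:np.round(v,3) for k,v in s.items()})
E
```

```text
{'time': np.float64(3.867), 'joints': array([ 0.247,  0.285,  0.095,  0.   , -1.382,  1.064]), 'joint_velocities': array([ 0.   ,  0.001, -0.   , -0.001,  0.   ,  0.   ]), 'joint_torque': array([  0.   , -35.059,  19.886,   4.385,   0.084,  -0.   ]), 'eef_pos': array([594.568, -14.743, 291.241]), 'eef_rot': array([-3.142, -0.   , -0.259]), 'wrist_force': array([-0.357,  0.101, -0.97 ]), 'ft_torque': array([-0.067,  0.145, -0.043]), 'opening': np.float64(0.783)}
```

```bash
python3 - <<'E'
from h import *
for n,(u,v) in (('scene',(288,174)),('top',(336,180))):
    p,d=cam(n); cv2.imwrite(f'pics/{n}2.png',cv2.resize(p[max(0,v-60):v+60,u-80:u+80,::-1],None,fx=5,fy=5,interpolation=cv2.INTER_CUBIC)[:600])
    print(n,[pr(n,X) for X in ([594.6,-14.7,291],[595,-13,316])])
E
```

```text
scene [(np.float64(288.04334145369603), np.float64(176.608190315556)), (np.float64(288.0430973448665), np.float64(170.45671068824532))]
top [(np.float64(335.70648250936586), np.float64(181.7467158934623)), (np.float64(335.2513011752764), np.float64(178.7595434055921))]
```

View pics/scene2.png

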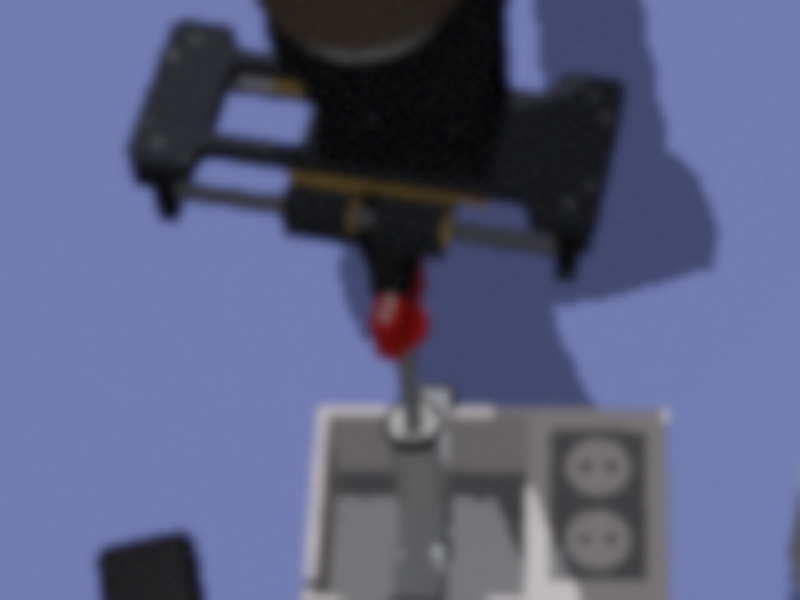

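View pics/top2.png

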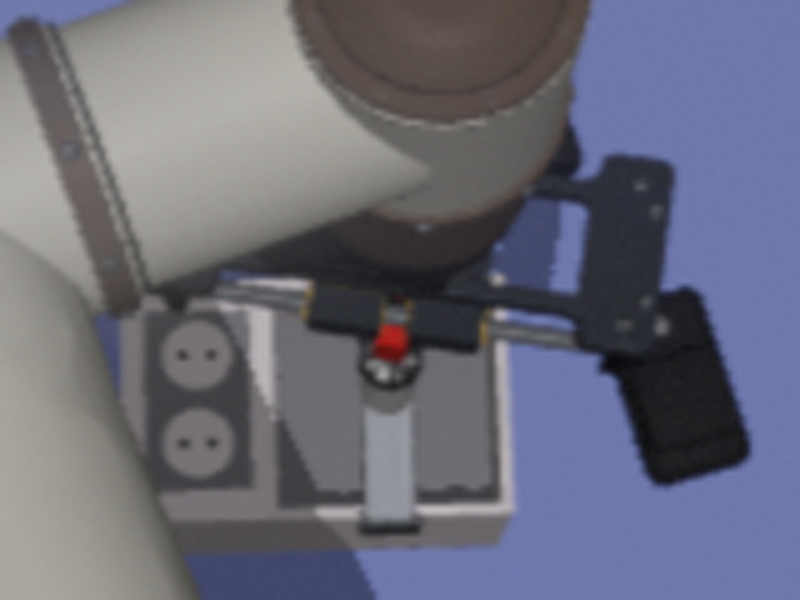

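```bash
python3 - <<'E'
from h import *
o=[]
for n,(u,v) in (('scene',(288,172)),('top',(336,180))):
    for f in (1,):
        a=np.load(f'/tmp/{n}.npz')
        p=a['p'];c=p[v-20:v+20,u-20:u+20,::-1].astype(float); c=np.clip((c/255)**.6*255,0,255).astype(np.uint8)
        o.append(cv2.resize(c,(400,400),interpolation=cv2.INTER_NEAREST))
    C=cloud(n,a['d'])
    print(n);print(C[v-12:v+14,u-10:u+11,2].round().astype(int))
cv2.imwrite('pics/z2.png',np.hstack(o))
E
```

```text
scene
[[400 395 365 364 367 406 406 405 404 406 408 408 407 408 410 410 412 411
  411 406 403]
 [401 360 360 365 363 401 401 404 403 405 403 405 405 407 406 407 409 408
  406 407 401]
 [396   3 356 357 358 398 398 401 401 400 401 402 403 401 403 403 404 404
  405 405   5]
 [  0   5 352 354 353 351 394 395 396 396 397 398 400 399 399 401 399 399
  400 396  -2]
 [  4   1   3 350 351 351 350 349 351 350 353 394 394 396 396 398 398 396
  398   3   1]
 [  3   1   3 346 348 347 345 346 348 348 350 353 349 335 325   5   5   1
  394   5   4]
 [ -1   3  -1   2 344 344 343 340 344 346 348 346 348 331 323   1   2   3
   -1  -2  -2]
 [  1   2  -1   3 340 338 338 338 339 341 344 342 343 331 312 299   2   2
    6   4   3]
 [  0   3   5   0 338 338 334 338 333 335 341 339 338 325 308 302   6   1
    5   2   4]
 [  7   7   1   2 332 334 331 332 329 332 331 338 336 323 307 296   2   2
    5   1   3]
 [  2  -3   1   3 327 329 327 329 327 330 328 332 330 323 304 292   1   4
    2   0   6]
 [  0   1   4   4   2 324 323 324 325 323 327 327 331 308 301 290   1   0
    3  -1  -1]
 [  2   4   2   3   3 320 
[... 3385 characters left out ...]
8
   408  407  411  411  412  411  406]
 [  47   50  198  196  307  313  315  314  318  313  315  395  397  402
   399  401  404  405  405  406  409]
 [  45   47  197  195  300  308  313  316  315  310  310  192  193  196
   393  391  395  394  395 1326  400]
 [  41   48  196  195  292  300  304  304  306  307  302  196  195  191
    52   49   51   48   48   48   46]
 [  51   44  195  196  195  288  291  293  295  296  291  194  196  197
    51   48   52   47   51   46   47]
 [  50   43  193  195  194  191  203  210  290  287  197  194  192  191
    47   45   52   49   50   49   45]
 [  46   52  195  195  196  196  196  196  195  197  190  197  195  196
    50   47   50   51   52   47   46]]
```

View pics/z2.png

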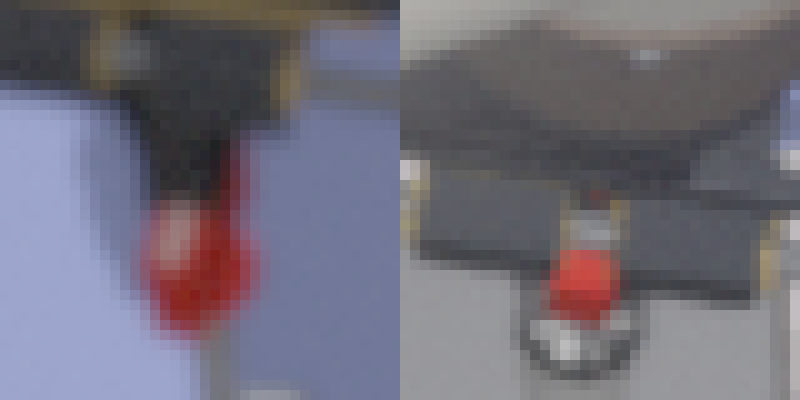

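```bash
python3 - <<'E'
from h import *
a=np.load('/tmp/scene.npz');C=cloud('scene',a['d'])
for v in range(160,192,2):
    print(v,[tuple(int(round(t)) for t in C[v,u]) for u in range(281,295,1) if C[v,u,2]>150])
E
```

```text
160 [(600, -25, 364), (603, -23, 367), (632, -18, 406), (632, -16, 406), (632, -14, 405), (631, -12, 404), (633, -10, 406), (634, -8, 408), (634, -6, 408), (634, -4, 407), (635, -2, 408), (636, 0, 410), (636, 2, 410), (637, 4, 412)]
162 [(601, -25, 357), (601, -23, 358), (631, -19, 398), (631, -17, 398), (633, -15, 401), (633, -13, 401), (633, -11, 400), (634, -9, 401), (635, -7, 402), (635, -5, 403), (634, -3, 401), (636, -1, 403), (636, 1, 403), (637, 3, 404)]
164 [(601, -26, 350), (601, -24, 351), (602, -22, 351), (601, -20, 350), (601, -18, 349), (602, -15, 351), (602, -13, 350), (604, -11, 353), (634, -7, 394), (634, -5, 394), (635, -3, 396), (636, -1, 396), (637, 1, 398), (637, 3, 398)]
166 [(602, -24, 344), (602, -22, 344), (602, -20, 343), (600, -18, 340), (602, -16, 344), (604, -14, 346), (605, -11, 348), (605, -9, 346), (606, -7, 348), (594, -5, 331), (589, -3, 323)]
168 [(603, -25, 338), (603, -23, 338), (600, -21, 334), (603, -18, 338), (600, -16, 333), (602, -14, 335), (606, -12, 341), (605, -10, 339), (604, -8, 338), (595, -6, 325), (584, -4, 308), (579, -2, 302)]
170 [
[... 977 characters left out ...]
 (618, -21, 313), (616, -19, 310), (616, -16, 310), (616, -14, 309), (610, -12, 300), (604, -11, 291), (602, -8, 287), (602, -6, 287), (600, -4, 283)]
182 [(615, -26, 301), (615, -24, 301), (617, -21, 303), (618, -19, 305), (618, -17, 304), (616, -15, 301), (610, -13, 292), (607, -11, 288), (605, -9, 283), (604, -7, 282)]
184 [(613, -27, 291), (617, -24, 296), (616, -22, 293), (615, -20, 293), (617, -18, 296), (618, -15, 295), (597, -14, 264), (598, -12, 265), (595, -10, 260)]
186 [(599, -17, 258), (600, -15, 260), (599, -13, 258), (596, -10, 253)]
188 [(598, -18, 248), (600, -15, 251), (598, -13, 248), (598, -11, 248)]
190 [(596, -19, 236), (598, -16, 238), (598, -14, 239), (599, -11, 240)]
```

The fingers closed fully (opening 0.8 mm). The scene depth shows their tips at about z = 319, just above the knob top at scene pixel (286,172), while the state reports 291. So the reported z is about 28 mm lower than the cameras show. I'll open, go down by camera height, and check.

move_arm --series '[[[0, 0, 0.5, 0], [0, 0, 0, 0], [0, 0, 0, 0], [0, 0, 0, 0], [0, 0, 0, 0], [0, 0, 0, 0], [0, 0, 0, 0], [0, 0, 0, 0]]]' --jaw 0.3

```text
time: 4.63
eef_pos: [594.5, -14.8, 296.2]
eef_rot: [3.141, 0.0, -0.259]
wrist_force: [0.7, 0.0, -0.2]
opening: 45.8
```

```bash
python3 - <<'E'
from h import *
s=bot.get_state(); print(s['eef_pos'].round(1),s['eef_rot'].round(3),s['opening'])
p,d=cam('scene');C=cloud('scene',d)
cv2.imwrite('pics/scene3.png',cv2.resize(p[130:200,240:340,::-1],None,fx=8,fy=8,interpolation=cv2.INTER_CUBIC))
for u in list(range(262,284,3))+list(range(292,318,3)): print(u,[(v,)+tuple(int(round(t)) for t in C[v,u]) for v in range(150,180,2) if C[v,u,2]>200])
E
```

```text
[594.5 -14.8 296.2] [ 3.141  0.    -0.259] 45.79646673434374
262 [(150, 613, -59, 418), (152, 618, -59, 418), (154, 621, -59, 415), (156, 619, -60, 407), (158, 619, -61, 400)]
265 [(150, 612, -53, 417), (152, 617, -53, 417), (154, 621, -53, 416), (156, 621, -54, 409), (158, 622, -54, 403)]
268 [(150, 609, -47, 412), (152, 613, -47, 411), (154, 619, -47, 412), (156, 615, -49, 400)]
271 [(150, 594, -43, 392), (152, 613, -41, 410), (154, 617, -42, 409), (156, 596, -45, 375), (158, 596, -46, 368), (160, 595, -46, 360), (162, 596, -47, 353)]
274 [(150, 579, -38, 373), (152, 586, -38, 374), (154, 620, -35, 412), (156, 622, -36, 408), (158, 597, -39, 368), (160, 595, -40, 358), (162, 597, -41, 353), (164, 598, -41, 348), (166, 596, -42, 338), (168, 596, -43, 331)]
277 [(154, 621, -29, 413), (156, 624, -30, 410), (158, 580, -35, 345), (160, 581, -35, 339), (162, 585, -35, 337), (164, 587, -36, 332), (166, 586, -37, 323)]
280 [(154, 620, -23, 411), (156, 624, -24, 410)]
283 [(154, 621, -17, 411), (156, 625, -18, 411), (174, 601, -25, 313), (176, 610, -25, 317), (178, 614, -25, 315)]
292 [(150
[... 882 characters left out ...]
7)]
304 [(150, 631, 25, 433), (152, 624, 25, 418), (154, 630, 24, 419), (156, 634, 24, 418), (158, 638, 24, 417), (160, 642, 24, 416), (162, 642, 23, 410), (164, 642, 23, 403)]
307 [(150, 631, 31, 433), (152, 631, 30, 426), (154, 629, 30, 418), (156, 633, 30, 417), (158, 639, 30, 417), (160, 645, 29, 419), (162, 643, 29, 410), (164, 641, 29, 401)]
310 [(150, 633, 36, 434), (152, 633, 36, 428), (154, 617, 37, 401), (158, 635, 36, 411), (160, 640, 35, 412)]
313 [(150, 634, 42, 435), (152, 637, 42, 433), (160, 640, 41, 411), (162, 643, 41, 408)]
316 [(150, 635, 48, 436), (152, 641, 48, 438), (154, 645, 47, 437), (156, 649, 47, 436), (158, 646, 47, 425), (160, 641, 47, 411), (162, 644, 47, 410)]
```

View pics/scene3.png

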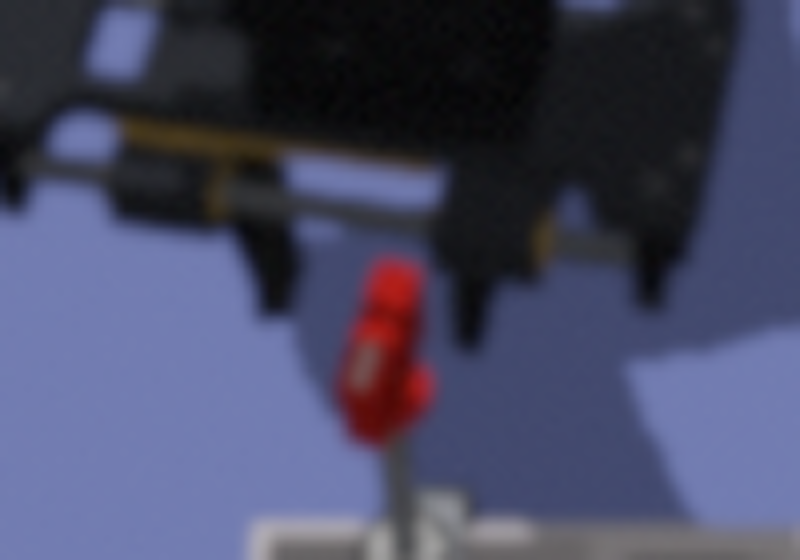

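The fingertips are at about scene pixels (274,169) and (299,173), so z ≈ 325 by camera against 296 reported. That confirms the 28 mm offset. I'll descend 3.2 cm.

move_arm --series '[[[0, 0.1, -1, 0], [0, 0.1, -1, 0], [0, 0, -0.8, 0], [0, 0, -0.4, 0], [0, 0, 0, 0], [0, 0, 0, 0], [0, 0, 0, 0]]]'

```text
time: 5.27
eef_pos: [594.8, -12.8, 264.6]
eef_rot: [-3.142, -0.001, -0.259]
wrist_force: [0.8, -0.4, 0.2]
opening: 60.9
```

```bash
python3 - <<'E'
from h import *
s=bot.get_state(); print(s['eef_pos'].round(1),s['wrist_force'].round(2),s['ft_torque'].round(3),s['opening'])
p,d=cam('scene');C=cloud('scene',d)
cv2.imwrite('pics/scene4.png',cv2.resize(p[140:210,240:340,::-1],None,fx=8,fy=8,interpolation=cv2.INTER_CUBIC))
for u in list(range(262,284,3))+list(range(292,318,3)): print(u,[(v,)+tuple(int(round(t)) for t in C[v,u]) for v in range(164,190,2) if C[v,u,2]>200])
E
```

```text
[594.8 -12.8 264.6] [ 0.78 -0.35  0.16] [-0.124  0.143 -0.016] 60.91901362734063
262 [(164, 618, -63, 379), (166, 619, -64, 372)]
265 [(164, 619, -57, 379), (166, 621, -58, 374)]
268 [(164, 615, -52, 373), (166, 594, -55, 336)]
271 [(164, 617, -45, 375), (166, 595, -49, 337), (168, 597, -49, 333), (170, 594, -51, 320), (172, 593, -51, 312), (174, 594, -52, 305), (176, 592, -53, 295)]
274 [(164, 620, -39, 378), (166, 590, -43, 329), (168, 590, -44, 321), (170, 594, -44, 320), (172, 1124, 20, 1075), (174, 595, -45, 305), (176, 594, -46, 297)]
277 [(164, 619, -33, 376), (170, 576, -39, 293)]
280 [(164, 622, -26, 379)]
283 [(164, 622, -20, 379), (166, 625, -20, 376), (174, 602, -25, 314), (176, 612, -24, 320), (178, 616, -25, 319), (180, 615, -25, 309), (182, 612, -26, 296), (184, 614, -27, 292)]
292 [(164, 623, -2, 378), (166, 627, -2, 377), (168, 585, -4, 311), (170, 586, -5, 303), (172, 586, -5, 296), (174, 587, -5, 290), (176, 590, -6, 285), (178, 595, -6, 285), (180, 603, -6, 288), (182, 606, -7, 285)]
295 [(166, 629, 4, 379), (168, 633, 4, 377)]
298 [(166, 629, 11, 378), (168, 633, 10, 378)]
301 [(164, 631, 17, 387), (166, 635, 17, 386), (168, 639, 17, 385), (170, 638, 16, 376), (172, 639, 16, 371), (176, 612, 15, 316)]
304 [(164, 630, 23, 385), (166, 637, 23, 388), (168, 639, 23, 384), (170, 641, 22, 380), (172, 641, 22, 373), (174, 615, 22, 327), (176, 613, 22, 316), (178, 614, 21, 311), (180, 612, 21, 300), (182, 612, 21, 291)]
307 [(164, 629, 29, 384), (166, 637, 29, 387), (168, 640, 29, 385), (170, 643, 28, 382), (172, 643, 28, 375), (174, 646, 28, 372)]
310 [(164, 631, 35, 386), (166, 636, 35, 385), (168, 641, 35, 386), (170, 644, 35, 383), (172, 645, 34, 377), (174, 643, 34, 368), (178, 1124, 20, 1075)]
313 [(164, 632, 41, 386), (166, 635, 41, 384), (168, 641, 41, 385), (170, 644, 41, 382), (172, 645, 40, 376)]
316 [(164, 644, 47, 403), (166, 648, 47, 401), (168, 638, 47, 380), (170, 642, 47, 379)]
```

View pics/scene4.png

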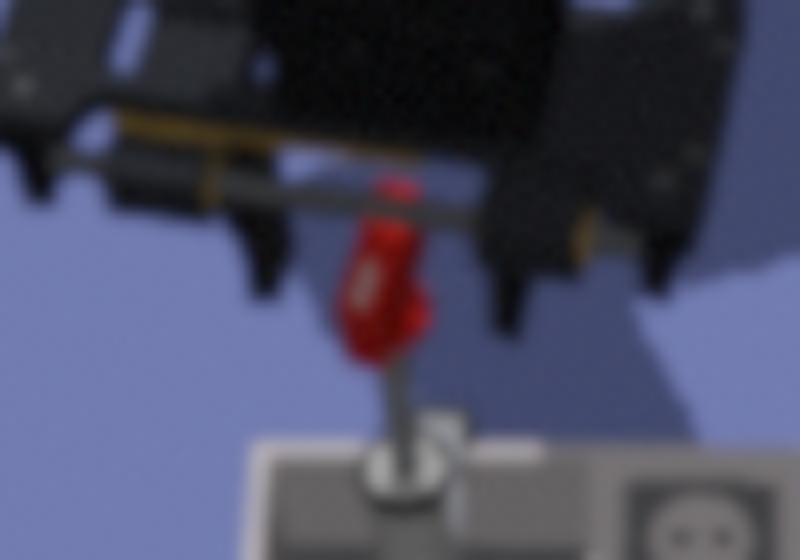

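The tips are at z ≈ 292, either side of the knob and above the collar (≈286). Now I close.

move_arm --series '[[[0, 0, 0, 0], [0, 0, 0, 0], [0, 0, 0, 0], [0, 0, 0, 0], [0, 0, 0, 0], [0, 0, 0, 0], [0, 0, 0, 0], [0, 0, 0, 0]]]' --jaw 1 --force 40

```text
time: 5.98
eef_pos: [594.2, -13.9, 264.3]
eef_rot: [3.139, 0.0, -0.26]
wrist_force: [0.9, -12.5, -2.5]
opening: 15.4
```

move_arm --series '[[[0, 0, 0, 0], [0, 0, 0, 0], [0, 0, 0, 0], [0, 0, 0, 0], [0, 0, 0, 0]]]'

```text
time: 6.4
eef_pos: [594.1, -14.8, 264.2]
eef_rot: [3.138, 0.001, -0.26]
wrist_force: [0.8, -4.7, -0.5]
opening: 13.8
```

```bash
python3 - <<'E'
from h import *
s=bot.get_state(); print({k:np.round(v,3) for k,v in s.items()})
E
```

```text
{'time': np.float64(6.4), 'joints': array([ 0.249,  0.295,  0.043,  0.003, -1.321,  1.061]), 'joint_velocities': array([ 0.002, -0.001, -0.   , -0.001,  0.001,  0.001]), 'joint_torque': array([ 3.3260e+00, -3.5421e+01,  2.0323e+01,  3.0390e+00,  4.0400e-01,
       -1.4000e-02]), 'eef_pos': array([594.108, -14.779, 264.215]), 'eef_rot': array([ 3.138e+00,  1.000e-03, -2.600e-01]), 'wrist_force': array([ 0.752, -4.71 , -0.464]), 'ft_torque': array([-1.591,  0.06 ,  0.029]), 'opening': np.float64(13.848)}
```

move_arm --series '[[[0, -0.2, 0, 0], [0, 0, 0, 0], [0, 0, 0, 0]]]'

```text
time: 6.65
eef_pos: [594.2, -14.7, 264.2]
eef_rot: [3.141, 0.001, -0.259]
wrist_force: [-1.8, 0.7, 0.6]
opening: 13.7
```

```bash
python3 - <<'E'
from h import *
s=bot.get_state(); print(s['eef_pos'].round(2),s['wrist_force'].round(2),s['ft_torque'].round(3),s['opening'])
for n in('top','scene'):
    C=cloud(n,np.load(f'/tmp/{n}.npz')['d']); X=C.reshape(-1,3)
    for nm,c in(('bay',(595,-14)),('desk',(595,-200))):
        m=(abs(X[:,0]-c[0])<45)&(abs(X[:,1]-c[1])<45)&(X[:,2]<75)
        print(n,nm,m.sum(),np.median(X[m,2]),np.histogram(X[m,2],bins=range(-4,76,4)))
    m=(abs(X[:,0]-600)<40)&(abs(X[:,1]-70)<30)&(abs(X[:,2]-110)<8);print('rim',np.median(X[m,2]))
E
```

```text
[594.16 -14.74 264.22] [-1.76  0.66  0.64] [-0.086  0.621 -0.004] 13.749579104942224
top bay 780 48.71019306765626 (array([  0,   0,   0,   0,   0,   0,   0,   0,   0,   0,   1,  24, 287,
       396,  71,   1,   0,   0,   0]), array([-4,  0,  4,  8, 12, 16, 20, 24, 28, 32, 36, 40, 44, 48, 52, 56, 60,
       64, 68, 72]))
top desk 1059 4.138871745904638 (array([259, 210,  27,   3,  12,  35,  98,  61,  99, 154,  42,   1,   0,
         0,   0,   0,   0,   0,   0]), array([-4,  0,  4,  8, 12, 16, 20, 24, 28, 32, 36, 40, 44, 48, 52, 56, 60,
       64, 68, 72]))
rim 111.62923315587895
scene bay 496 51.130804445606984 (array([  0,   0,   0,   0,   0,   0,   0,   0,   0,   0,   0,   0,  29,
       293, 170,   4,   0,   0,   0]), array([-4,  0,  4,  8, 12, 16, 20, 24, 28, 32, 36, 40, 44, 48, 52, 56, 60,
       64, 68, 72]))
scene desk 827 21.68751446752603 (array([ 66, 259,  71,   3,   2,   4,  48, 107,  28, 130, 100,   9,   0,
         0,   0,   0,   0,   0,   0]), array([-4,  0,  4,  8, 12, 16, 20, 24, 28, 32, 36, 40, 44, 48, 52, 56, 60,
       64, 68, 72]))
rim 114.04977513657494
```

The bay floor is at z ≈ 47–48 in both cameras, so the foot should touch after about 56 mm. I'll lower 48 mm, then go in small steps watching the force.

move_arm --series '[[[0, 0, -0.5, 0], [0, 0, -0.8, 0], [0, 0, -0.8, 0], [0, 0, -0.8, 0], [0, 0, -0.8, 0], [0, 0, -0.7, 0], [0, 0, -0.4, 0], [0, 0, 0, 0]]]'

```text
time: 7.32
eef_pos: [594.1, -14.8, 214.7]
eef_rot: [3.141, 0.002, -0.259]
wrist_force: [-3.0, 1.1, 2.3]
opening: 13.6
```

move_arm --series '[[[0, 0, 0, 0], [0, 0, 0, 0], [0, 0, 0, 0]]]'

```text
time: 7.57
eef_pos: [594.2, -14.7, 216.3]
eef_rot: [3.141, 0.001, -0.259]
wrist_force: [-5.8, -0.6, 3.4]
opening: 13.2
```

```bash
python3 - <<'E'
from h import *
s=bot.get_state(); print(s['eef_pos'].round(2),s['wrist_force'].round(2),s['ft_torque'].round(3),s['opening'])
for n in('scene','top'):
    p,d=cam(n);C=cloud(n,d)
    cv2.imwrite(f'pics/{n}5.png',cv2.resize(p[140:220,240:340,::-1] if n=='scene' else p[140:220,286:386,::-1],None,fx=7,fy=7,interpolation=cv2.INTER_CUBIC))
    a=p.astype(int);m=(a[...,0]>100)&(a[...,1]<80)&(a[...,2]<90);X=C[m];X=X[(np.hypot(X[:,0]-595,X[:,1]+14)<30)&(X[:,2]>150)];print(n,len(X),np.percentile(X[:,2],[0,25,50,75,90,97,100]).round(1))
E
```

```text
[594.2  -14.73 216.28] [-5.85 -0.55  3.41] [0.073 1.498 0.054] 13.222448552745924
scene 24 [241.5 268.3 268.9 269.6 270.7 271.1 271.7]
top 9 [258.5 265.1 267.2 270.  270.4 270.6 270.7]
```

View pics/scene5.png

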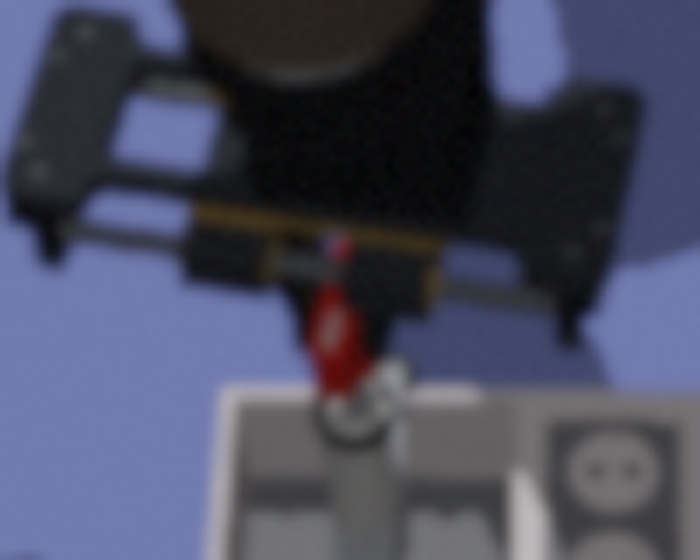

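The knob followed the fingers down 48 mm (red knob top now at z ≈ 269.5). The spring pushes up with about 3.4 N. Next are fine steps.

move_arm --series '[[[-0.1, 0, -0.1, 0], [0, 0, -0.1, 0], [0, 0, -0.1, 0], [0, 0, -0.1, 0], [0, 0, 0, 0], [0, 0, 0, 0], [0, 0, 0, 0]]]'

```text
time: 8.25
eef_pos: [594.2, -14.7, 212.4]
eef_rot: [-3.141, -0.001, -0.259]
wrist_force: [-0.5, 0.4, 2.8]
opening: 13.8
```

move_arm --series '[[[0, 0, -0.1, 0], [0, 0, -0.1, 0], [0, 0, 0, 0], [0, 0, 0, 0], [0, 0, 0, 0]]]'

```text
time: 8.67
eef_pos: [594.2, -14.7, 210.3]
eef_rot: [-3.141, -0.001, -0.259]
wrist_force: [1.2, 0.4, 2.6]
opening: 13.9
```

move_arm --series '[[[0, 0, -0.1, 0], [0, 0, 0, 0], [0, 0, 0, 0], [0, 0, 0, 0]]]'

```text
time: 9.0
eef_pos: [594.2, -14.7, 209.4]
eef_rot: [-3.141, -0.001, -0.259]
wrist_force: [3.9, 0.2, 3.3]
opening: 13.7
```

move_arm --series '[[[0, 0, -0.1, 0], [0, 0, 0, 0], [0, 0, 0, 0], [0, 0, 0, 0]]]'

```text
time: 9.33
eef_pos: [594.2, -14.7, 208.7]
eef_rot: [-3.141, -0.002, -0.259]
wrist_force: [3.4, 0.0, 5.0]
opening: 13.8
```

move_arm --series '[[[0, 0, -0.1, 0], [0, 0, 0, 0], [0, 0, 0, 0], [0, 0, 0, 0]]]'

```text
time: 9.67
eef_pos: [594.2, -14.7, 207.9]
eef_rot: [-3.141, -0.002, -0.259]
wrist_force: [3.5, 0.1, 5.2]
opening: 13.6
```

move_arm --series '[[[0, 0, -0.1, 0], [0, 0, 0, 0], [0, 0, 0, 0], [0, 0, 0, 0]]]'

```text
time: 10.0
eef_pos: [594.2, -14.7, 207.1]
eef_rot: [-3.141, -0.002, -0.259]
wrist_force: [3.2, 0.3, 6.2]
opening: 13.7
```

move_arm --series '[[[0, 0, -0.1, 0], [0, 0, 0, 0], [0, 0, 0, 0], [0, 0, 0, 0]]]'

```text
time: 10.33
eef_pos: [594.2, -14.7, 206.4]
eef_rot: [-3.141, -0.002, -0.259]
wrist_force: [1.9, 0.7, 6.8]
opening: 13.4
```

move_arm --series '[[[0, 0, 0, 0], [0, 0, 0, 0]]]'

```text
time: 10.5
eef_pos: [594.2, -14.7, 206.4]
eef_rot: [-3.141, -0.002, -0.259]
wrist_force: [2.5, 0.1, 7.3]
opening: 13.8
```

move_arm --series '[[[0, 0, 0, 0], [0, 0, 0, 0]]]'

```text
time: 10.67
eef_pos: [594.2, -14.7, 206.4]
eef_rot: [-3.141, -0.002, -0.259]
wrist_force: [1.8, 0.5, 7.5]
opening: 13.6
```

Wrist z is 7.3 N against a baseline of about 3.1 N, so the foot carries about 4.2 N and is pressed in roughly 3 mm. Next I twist clockwise, watching the force.

move_arm --series '[[[0, 0, 0, -5], [0, 0, 0, -5], [0, 0, 0, -5], [0, 0, 0, -5], [0, 0, 0, 0]]]'

```text
time: 11.08
eef_pos: [594.5, -14.1, 206.4]
eef_rot: [-3.139, -0.002, -0.611]
wrist_force: [2.5, 1.8, 7.1]
opening: 13.9
```

move_arm --series '[[[0, 0, 0, -5], [0, 0, 0, -5], [0, 0, 0, -5], [0, 0, 0, -5], [0, 0, 0, 0]]]'

```text
time: 11.5
eef_pos: [594.9, -13.6, 206.4]
eef_rot: [-3.138, -0.001, -0.959]
wrist_force: [3.0, 2.8, 8.0]
opening: 13.6
```

```bash
python3 - <<'E'
from h import *
s=bot.get_state(); print(s['joints'].round(3),s['eef_pos'].round(2),s['eef_rot'].round(3),s['wrist_force'].round(2),s['ft_torque'].round(3),s['opening'])
E
```

```text
[ 0.249  0.325 -0.057 -0.    -1.185  0.363] [594.9  -13.61 206.41] [-3.138e+00 -1.000e-03 -9.590e-01] [2.99 2.82 8.  ] [ 0.766 -0.672  0.092] 13.575889041448894
```

move_arm --series '[[[0, 0, 0, -5], [0, 0, 0, -5], [0, 0, 0, -5], [0, 0, 0, -5], [0, 0, 0, 0]]]'

```text
time: 11.92
eef_pos: [595.5, -13.3, 206.4]
eef_rot: [-3.136, 0.0, -1.307]
wrist_force: [5.5, 4.1, 6.5]
opening: 13.6
```

```bash
python3 - <<'E'
from h import *
s=bot.get_state(); print(s['joints'].round(3),s['eef_pos'].round(2),s['eef_rot'].round(3),s['wrist_force'].round(2),s['ft_torque'].round(3),s['opening'])
for n in('scene','top'):
    p,d=cam(n);cv2.imwrite(f'pics/{n}6.png',cv2.resize(p[140:220,240:340,::-1] if n=='scene' else p[140:220,286:386,::-1],None,fx=7,fy=7,interpolation=cv2.INTER_CUBIC))
E
```

```text
[ 0.249  0.326 -0.056 -0.    -1.184  0.014] [595.52 -13.28 206.4 ] [-3.136  0.    -1.307] [5.46 4.06 6.52] [ 0.972 -1.009  0.24 ] 13.573954411656633
```

View pics/scene6.png

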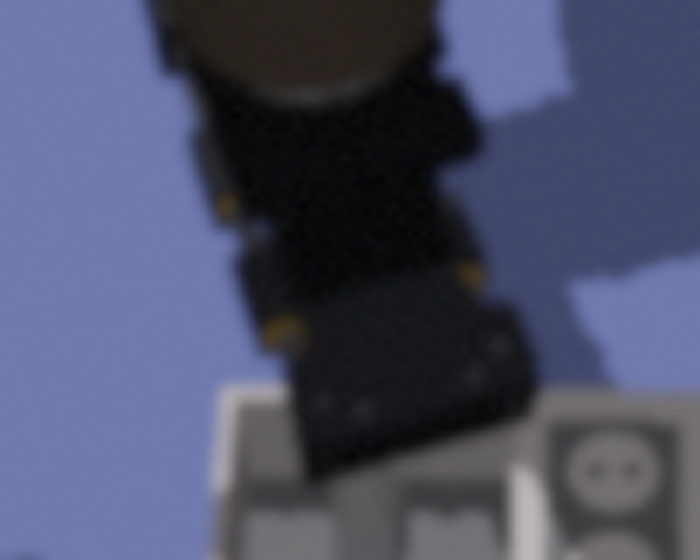

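move_arm --series '[[[0.05, 0.05, 0, -4], [0, 0, 0, -4], [0, 0, 0, -4], [0, 0, 0, -2], [0, 0, 0, 0]]]'

```text
time: 12.43
eef_pos: [595.9, -13.3, 206.4]
eef_rot: [-3.137, 0.001, -1.55]
wrist_force: [5.4, 3.1, 6.5]
opening: 13.5
```

```bash
python3 - <<'E'
from h import *
s=bot.get_state(); print(s['joints'].round(3),s['eef_pos'].round(2),s['eef_rot'].round(3),s['wrist_force'].round(2),s['ft_torque'].round(3),s['opening'])
E
```

```text
[ 0.249  0.326 -0.055  0.    -1.184 -0.229] [595.94 -13.26 206.38] [-3.137e+00  1.000e-03 -1.550e+00] [5.37 3.09 6.52] [ 0.676 -1.017  0.208] 13.509236884002622
```

move_arm --series '[[[0, 0, 0, -3], [0, 0, 0, -2], [0, 0, 0, 0], [0, 0, 0, 0]]]'

```text
time: 12.77
eef_pos: [596.2, -13.3, 206.4]
eef_rot: [-3.136, 0.001, -1.634]
wrist_force: [4.9, 1.7, 5.6]
opening: 14.3
```

```bash
python3 - <<'E'
from h import *
s=bot.get_state(); print(s['joints'].round(3),s['eef_pos'].round(2),s['eef_rot'].round(3),s['wrist_force'].round(2),s['ft_torque'].round(3),s['opening'])
E
```

```text
[ 2.490e-01  3.260e-01 -5.500e-02  1.000e-03 -1.184e+00 -3.130e-01] [596.18 -13.34 206.43] [-3.136e+00  1.000e-03 -1.634e+00] [4.93 1.68 5.65] [ 0.434 -1.335  0.747] 14.296795410021442
```

The torque rose from 0.21 to 0.75 N m, so the end stop is reached. I'll ease the twist and side load, then open.

move_arm --series '[[[0.1, 0.05, 0, 4], [0, 0, 0, 0], [0, 0, 0, 0], [0, 0, 0, 0]]]'

```text
time: 13.1
eef_pos: [596.1, -13.4, 206.4]
eef_rot: [-3.139, 0.0, -1.567]
wrist_force: [3.9, 1.6, 7.4]
opening: 13.5
```

```bash
python3 - <<'E'
from h import *
s=bot.get_state(); print(s['eef_pos'].round(2),s['eef_rot'].round(3),s['wrist_force'].round(2),s['ft_torque'].round(3),s['opening'])
E
```

```text
[596.07 -13.39 206.4 ] [-3.139  0.    -1.567] [3.89 1.56 7.4 ] [ 0.228 -0.717  0.141] 13.4651160245381
```

move_arm --series '[[[0, 0, 0, 0], [0, 0, 0, 0], [0, 0, 0, 0], [0, 0, 0, 0], [0, 0, 0, 0], [0, 0, 0, 0], [0, 0, 0, 0], [0, 0, 0, 0]]]' --jaw 0.3

```text
time: 13.77
eef_pos: [594.9, -13.8, 205.1]
eef_rot: [3.141, -0.0, -1.568]
wrist_force: [0.2, 0.3, -0.3]
opening: 57.5
```

```bash
python3 - <<'E'
from h import *
s=bot.get_state(); print(s['eef_pos'].round(2),s['eef_rot'].round(3),s['wrist_force'].round(2),s['ft_torque'].round(3),s['opening'])
for n in('scene','top'):
    p,d=cam(n);C=cloud(n,d)
    cv2.imwrite(f'pics/{n}7.png',cv2.resize(p[140:220,240:340,::-1] if n=='scene' else p[140:220,286:386,::-1],None,fx=7,fy=7,interpolation=cv2.INTER_CUBIC))
E
```

```text
[594.88 -13.8  205.06] [ 3.141 -0.    -1.568] [ 0.22  0.26 -0.3 ] [-0.009  0.125 -0.03 ] 57.516539647662164
```

View pics/scene7.png

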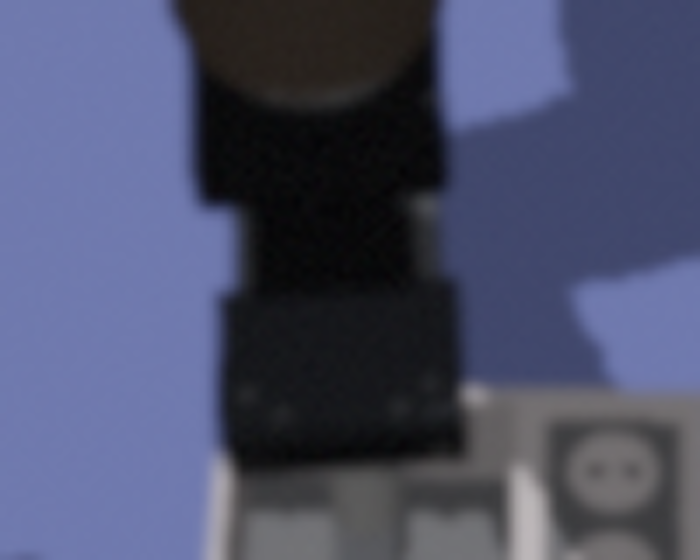

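View pics/top7.png

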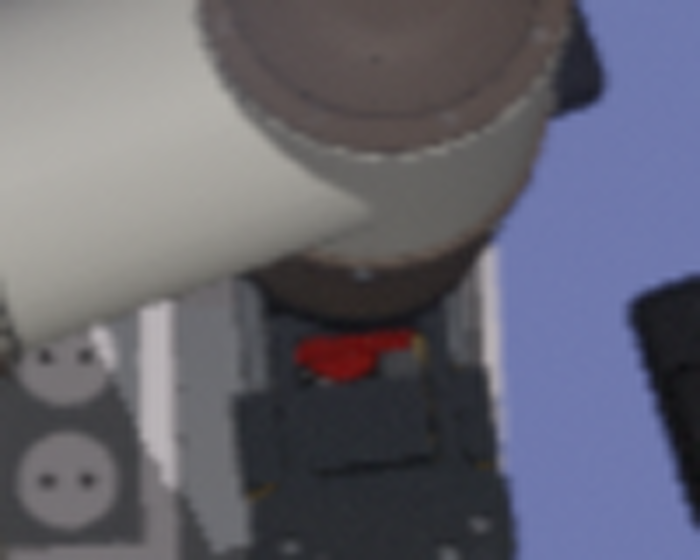

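The fingers have opened (57 mm) and the force reads zero. In the top crop the knob now lies across, at about (355,352). Retreat straight up.

move_arm --series '[[[0, 0, 1, 0], [0, 0, 2, 0], [0, 0, 2.5, 0], [0, 0, 2.5, 0], [0, 0, 2.5, 0], [0, 0, 2, 0], [0, -3, 0, 0], [0, -3, 0, 0]]]'

```text
time: 14.53
eef_pos: [595.8, -73.3, 333.3]
eef_rot: [-3.137, 0.0, -1.565]
wrist_force: [-0.4, -1.0, -0.4]
opening: 61.0
```

move_arm --series '[[[0, -3, 0, 0], [0, -3, 0, 0], [0, -3, 0, 0], [0, -3, 0, 0], [0, -3, 0, 0], [0, -2, 0, 0], [0, 0, 0, 0], [0, 0, 0, 0]]]'

```text
time: 15.2
eef_pos: [594.8, -244.8, 330.5]
eef_rot: [-3.141, 0.0, -1.57]
wrist_force: [0.2, -0.2, 0.1]
opening: 60.6
```

```bash
python3 - <<'E'
from h import *
s=bot.get_state(); print(s['time'],s['eef_pos'].round(2),s['wrist_force'].round(2),s['joint_velocities'].round(3))
for n in('scene','top'):
    p,d=cam(n);C=cloud(n,d)
    cv2.imwrite(f'pics/{n}8.png',cv2.resize(p[110:260,200:400,::-1],None,fx=4,fy=4,interpolation=cv2.INTER_CUBIC))
    a=p.astype(int);m=(a[...,0]>100)&(a[...,1]<80)&(a[...,2]<90);X=C[m];X=X[(np.hypot(X[:,0]-595,X[:,1]+14)<30)&(X[:,2]>150)]
    t=X[X[:,2]>np.percentile(X[:,2],90)-7]; 
    q=t[:,:2]-t[:,:2].mean(0);w_,V=np.linalg.eigh(q.T@q)
    print(n,len(X),np.percentile(X[:,2],[50,90]),np.median(t[:,2]),t.mean(0).round(1),np.degrees(np.arctan2(V[1,1],V[0,1])))
E
```

```text
15.2 [ 594.82 -244.85  330.55] [ 0.23 -0.25  0.06] [ 0.036 -0.013 -0.013 -0.002  0.002 -0.002]
scene 124 [257.6706118  261.19717606] 259.37366087093756 [596.7 -11.5 259. ] 97.94196554022236
top 170 [256.39555549 260.1048022 ] 257.8352162055795 [595.8 -10.2 257.8] 91.59976013953288
```

View pics/scene8.png

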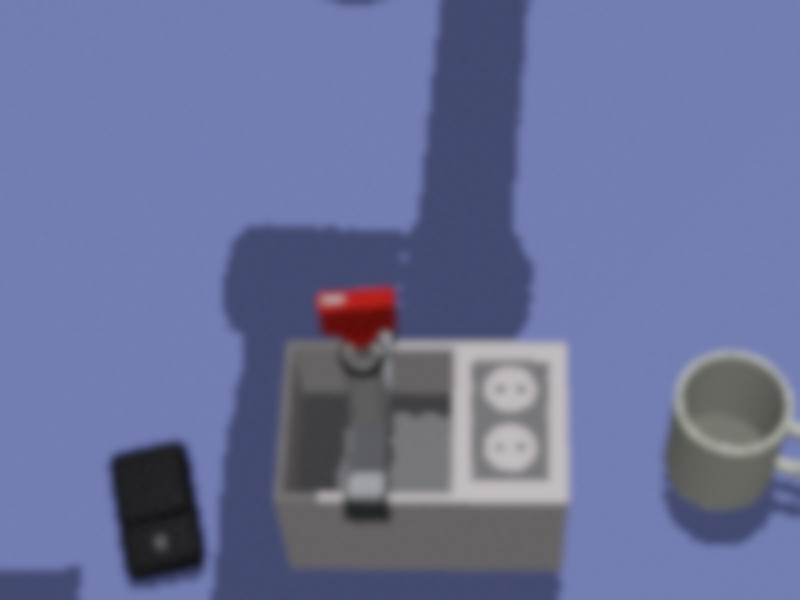

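View pics/top8.png

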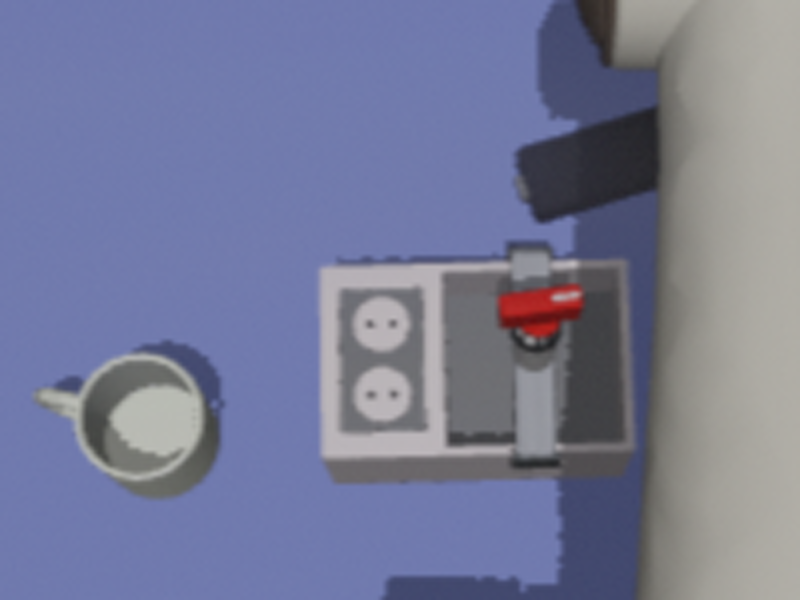

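```bash
python3 - <<'E'
from h import *
print(bot.get_state()['time']); print(bot.hand_in())
E
```

```text
15.3
the job is handed in; nothing more can be done
None
```

The gauge is set and locked, and I handed the job in at 15.3 s. By my checks the foot is on the bottom of the bay, pressed in about half way, but no verdict was reported.

- **First grasp missed:** the state's z for the tool tip read about 28 mm lower than the cameras showed, so the fingers closed just above the knob. I corrected by camera height and the second grasp held (13.8 mm opening).
- **Lowering:** the rod went down 57.8 mm. The foot touched at about 55 mm, which puts the bottom of the bay about 61–62 mm below its mouth. Wrist force rose from about 3.1 N to 7.3 N, so the foot carried about 4.2 N, or 2.5–3 mm of its spring.
- **Twisting:** I turned the knob clockwise until the torque rose to 0.75 N m at the end stop, then eased off and let go.
- **Last checks:** the knob top now sits 57.5–57.8 mm below where it started, so it did not rise noticeably on release. From the camera angles the lock is at about 1.3–1.5 rad; the two cameras differ by about 6°. The robot was clear, with near-zero wrist force.
- **Not fully checked:** the foot itself was out of view, so its contact comes from force and height only. I never moved near the mouse, charger or mug; they look in place, though the charger was half hidden in the last top view.

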